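# Stack the slide tray on the pot tray

## Robot

A 7-joint arm with a two-finger parallel gripper is mounted at the origin on the work surface. World frame = base frame: x ahead of the robot, y to its left, z up, the work surface at z = 0. Lengths are in m, angles in rad, forces in N, time in s.
With the tool pointing down it reaches from about 0.425 to 0.95 m from the base axis. Payload 4.7 kg.
Tool frame: the origin (TCP) lies at the very end of the fingers, on their centre line; the grasp point (between the pads) lies 19 mm behind it (manip.grip_depth is the distance from the TCP to the grasp point, in m); z points along the fingers, y is the line along which they close (so a half turn about z gives the same grasp; the last joint's range is limited). The gripper opens to 87 mm and grips with 3 to 60 N. Pads are 19 mm wide; open, the fingers measure 117 mm over their backs; the gripper's body (75 mm by 190 mm) begins 51 mm behind the grasp point.
Start: joints at [1.097, 0.469, -0.049, 1.532, 0.024, 1.141, -0.082], TCP at [0.29, -0.609, 0.223] pointing down, gripper open.
Joint ranges: [-2.59, 2.59], [-0.33, 1.99], [-1.39, 1.29], [0.1, 2.45], [-1.04, 4.18], [0.21, 1.99], [-2.66, 2.66]. Speed limits (rad/s): [2.57, 2.57, 3.14, 3.14, 3.14, 3.14, 3.14].

## Interface

Orientations are given as a rotation vector (axis times angle).
In Python, from cell import manip gives the robot as it stands.
- The arm moves only by the tool arm_command, never from a script. Its arguments are lists of equal length, an entry for each row: "xyz": the shift along the tool's x, y, z normalised to -1 to 1, where 1 is 0.12 m, a list of three; "dr": the turn, a rotation vector about the tool's x, y, z normalised to -1 to 1, where 1 is pi/2 rad, a list of three. A call has 1 to 20 rows; each row shifts and turns the commanded pose from where the row before left it, along the tool's axes as they then stand; what a row does not reach is not made up. A row lasts 1/10 s, in which the tool goes at most 50 mm and 8.59 degrees, less where a joint would pass 70% of its speed; a pose out of reach is approached as far as the arm can. A call with a number of a shift or a turn outside -1 to 1 is refused whole. A call with a gripper value outside its range is refused whole. "claw" is the opening, from 0 (shut) to 1 (fully open), set as the call begins (left out, the last holds). The fingers move at their own pace and stop on an object; "force" is the grip in N (left out, the last holds). Time passes only in rows, so rows that do not move let the fingers close. It gives the time, the measured TCP pose, the force, the opening and the grip force at its end, in the units of the state.
- manip.state(): the state, without advancing time (a new reading comes with each control period).
- manip.grab_frame(name): name is "scene" or "top"; returns (picture, depth): 384x512x3 uint8, red, green, blue; 384x512 float32, m along the optical axis (not along the pixel's ray), 0 where there is no reading.
- manip.camera_model(name): a dict with "K" (3x3 intrinsics, pixels), "dist_coeffs" ([k1, k2, p1, p2, k3] as OpenCV has them; the pictures are not rectified), "R" (3x3) and "t" (3): a world point X has camera coordinates R X + t. Camera axes: x right, y down, z forward; pixel columns grow to the right and rows downward; lengths in m; the calibration is good to about 2 mm. A picture is of the moment at which its call begins. camera_model takes no time and is no camera call.
- manip.sign_off(): hands the job in; it is judged then, once.
The state is a dict: "time": time; "joint_pos": joint angles; "qd": joint speeds; "effort": joint torques, N m; "ee_pos": TCP position; "tcp_rot": TCP orientation; "ft_force": force on the tool from outside, world axes, zero at the start; "moment": the same for the moment, N m; "opening": finger opening in m; "grasp_force": force on a finger pad.
Only numpy, scipy, OpenCV 4.12 (cv2) and the standard library are available. Lean on these libraries where they do the work, as an engineer would, in place of code of your own. Each camera call takes 0.05 s, during which the arm holds its last target. There are 200 camera calls.

## Task

Two identical stack-nest trays stand side by side in the bays of a tray stand, facing the same way: one holds three capped pots, the other a slide box. Take out the tray with the slide box, keep it level, turn it end for end so that its scooped front comes over the high back of the pot tray, and set it gently down on that tray in its bay, stacked on the ledges and fully home, not nested. Do not let it rest on the pots, leave the pot tray and the other things on the bench where they stand, and let go.

Things in the scene. Friction and masses are not known exactly. Their poses are not given: they have to be found in the camera images.
- upper_tray: The tray to be moved, pale grey plastic, with the slide box in it; 174 x 116 mm at the foot, 191 x 129 at the rim (144 over the grips), 70 high, walls 3, 0.24 to 0.34 kg. Origin: centre of underside; z up; own -x is the front, where the end wall is scooped down to 42 mm between corner posts; own +x is the full-height back. Starts with front to the left and own -y side towards the robot.
- lower_tray: The tray to stack on: same shape, axes and facing, with three pots; loose in the other bay. Inside each long wall two ribs, centred 66 and -34 mm along own x, end in ledges 54 mm up that reach 10 mm under the other tray's foot. Turned half round, that tray rests on them, its origin 54 mm above this one's; same way round it sinks onto the pots. The foot has 3.5 mm play each way at the mouth, 2 at the ledges.
- tray_stand: Fixed white stand, two bays open above and towards the robot (own -x). Origin: centre of underside. Base plate 5 mm thick; partitions 4 mm thick, 140 high, at own y -212, 0, 212 mm, from own x -62 to 88; wire back at x 85. Bay centres at y -106 and 106. In a bay only 8 mm is left behind a tray and at its ends, too little for a finger: only the grip on the robot's side can be taken. The bench right of its front is free.
- upper_tray_grip_left (a point): Point in the grip moulded in the middle of the moved tray's long wall on its own +y side (at first hidden behind, against the wire back): a thickened upright part of the wall, 10 mm thick along own y, 45 long along own x, from 36 mm up to the rim at 70. The point is at own (0, 67, 59) mm, 11 mm below the rim.
- upper_tray_grip_right (a point): The same grip on the moved tray's own -y side, at first towards the robot, at own (0, -67, 59) mm.
- upper_tray_front (a point): Middle of the scooped front edge of the moved tray, at own (-93, 0, 42) mm.
- lower_tray_front (a point): Middle of the scooped front edge of the tray with the pots, at own (-93, 0, 42) mm.
- slide_box: White closed slide box 97 x 57 x 32 mm, 0.10 to 0.23 kg, loose on the floor of the moved tray, about its middle. Origin: centre of underside.
- pot0: White capped specimen pot, 41 mm across, 41 high, loose in the lower tray, its top 45 mm above that tray's foot, 9 mm below the ledges. Origin: centre of underside.
- pot1: Second pot, the same, in the middle of the lower tray.
- pot2: Third pot, the same.
- wash_bottle: White wash bottle with a bent spout, 66 mm across, 195 high, loose, to the left. Origin: centre of underside.
- petri_dishes: Stack of clear petri dishes, 90 mm across, 45 high, loose, to the right of the stand. Origin: centre of underside.
- coverslip_box: Small box of cover slips, 56 x 56 x 30 mm, loose, to the left of the stand. Origin: centre of underside.
Things that resemble listed ones, but are neither listed nor needed, are in the scene too. Leave any pink look-alike of the slide_box alone.

How it is judged:
At the end, for the whole second after the job is handed in: The slide-box tray stands in the pot tray's mouth, turned half round, its foot on the ledges (origin 54 mm above, +-2.5), centred within 7 mm, level within 2 degrees, at rest; slide box flat in it, pots upright on the floor below, pot tray within 20 mm of where it stood (z of upper_tray in the frame of lower_tray between 0.0515 and 0.0565 m and x of upper_tray_front in the frame of lower_tray above 0.08 m and angle between each of upper_tray, lower_tray's own z axis and vertical below 0.035 rad and horizontal distance between upper_tray and lower_tray below 0.007 m and angle between the x axis of upper_tray and the x axis of lower_tray, either way round below 0.07 rad and distance of lower_tray from where it was at the start of the episode below 0.02 m and linear speed of each of upper_tray, lower_tray below 0.01 m/s and horizontal distance between slide_box and upper_tray below 0.05 m and z of slide_box in the frame of upper_tray between 0.001 and 0.01 m and angle between slide_box's own z axis and vertical below 0.06 rad and angle between each of pot0, pot1, pot2's own z axis and vertical below 0.1 rad and z of pot0 in the frame of lower_tray between 0.001 and 0.01 m and z of pot1 in the frame of lower_tray between 0.001 and 0.01 m and z of pot2 in the frame of lower_tray between 0.001 and 0.01 m); the robot touches nothing.
It fails at once if the tray with the slide box is tipped by more than 17 degrees (angle between upper_tray's own z axis and vertical above 0.3 rad).
It fails at once if the upper tray presses on a pot (contact force between upper_tray and pot0 above 1 N or contact force between upper_tray and pot1 above 1 N or contact force between upper_tray and pot2 above 1 N).
It fails at once if the upper tray is dropped or rammed onto the lower one (over 60 N) (contact force between upper_tray and lower_tray above 60 N).
It fails at once if the pot tray is shoved by more than 20 mm (distance of lower_tray from where it was at the start of the episode above 0.02 m).
It fails at once if another thing on the bench is moved by more than 20 mm (distance of any of wash_bottle, petri_dishes, coverslip_box from where it was at the start of the episode above 0.02 m).
It also fails if it takes over 67 s, if anything falls off the work surface, if the arm or the gripper's body presses on something with over 40 N, if the wrist force passes 120 N, or if a joint passes its speed limit or range.

## Working session

There is one attempt and no reset: what is moved stays moved. The work goes in short steps, Python scripts to look and compute and a tool call to move; the robot and the scene stay as the last step left them, time stands still between calls to the robot, and variables do not carry over. Pictures are saved under pics/ and viewed, at most 10 in all, crops included, and the job is handed in when it is done.

Besides the shell and the picture viewer there is one more tool, called by a JSON object that holds its "method" and its "body", one argument or row to a line. arm_command: Moves the arm, as the interface text tells. Scaled input: -1 to 1 covers 0.12 m each way for a shift and pi/2 rad each way for a turn. Its arguments: {"type":"object","properties":{"xyz":{"type":"array","items":{"type":"array","items":{"type":"number"}}},"dr":{"type":"array","items":{"type":"array","items":{"type":"number"}}},"claw":{"type":"number"},"force":{"type":"number"}},"required":["xyz","dr"]}

```bash
mkdir -p pics; ls
cat > h.py <<'E'
import numpy as np, cv2
from cell import manip
def grab(n,tag):
    im,d=manip.grab_frame(n); np.savez(f'pics/{n}_{tag}.npz',im=im,d=d); cv2.imwrite(f'pics/{n}_{tag}.png',im[:,:,::-1]); return im,d
def cloud(n,d):
    c=manip.camera_model(n); h,w=d.shape
    u,v=np.meshgrid(np.arange(w),np.arange(h))
    p=cv2.undistortPoints(np.stack([u,v],-1).reshape(-1,1,2).astype(np.float64),np.array(c['K']),np.array(c['dist_coeffs'])).reshape(h,w,2)
    X=np.dstack([p*d[...,None],d])
    W=(X-np.array(c['t']))@np.array(c['R']); W[d==0]=np.nan
    return W
E
python3 - <<'E'
from h import *
for n in('scene','top'):
    im,d=grab(n,'0'); c=manip.camera_model(n); print(n,-np.array(c['R']).T@c['t'],c['K'][0][0])
print(manip.state())
a=cv2.imread('pics/scene_0.png');b=cv2.imread('pics/top_0.png')
E
```

```text
pics
scene [ 1.15940911 -0.01441688  0.98659399] 389.4288104693327
top [0.29389296 0.04506039 1.59138998] 478.7666849389733
{'time': 0.1, 'joint_pos': array([ 1.09711114,  0.46934426, -0.04859035,  1.5335239 ,  0.02412496,
        1.14098723, -0.08230643]), 'qd': array([-4.24494496e-04, -3.05137669e-03,  1.31049667e-05, -3.33829032e-03,
       -4.33127538e-04, -2.43783943e-03, -1.15798908e-03]), 'effort': array([ 1.31662051e-03, -5.09167063e+01, -8.08023778e-02, -2.36830133e+01,
       -6.14466285e-02,  3.44558142e-02,  6.48573018e-05]), 'ee_pos': array([ 0.29021339, -0.60886217,  0.22163691]), 'tcp_rot': array([-3.06263790e+00, -6.92608244e-01,  7.03501675e-04]), 'ft_force': array([-0.00177884,  0.5110969 , -0.06650129]), 'moment': array([ 0.00075725, -0.0353039 , -0.00865915]), 'grasp_force': 0.0, 'opening': 0.08742849635716513}
```

View pics/scene_0.png

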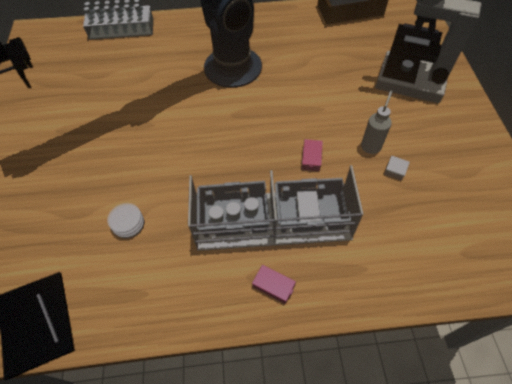

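View pics/top_0.png

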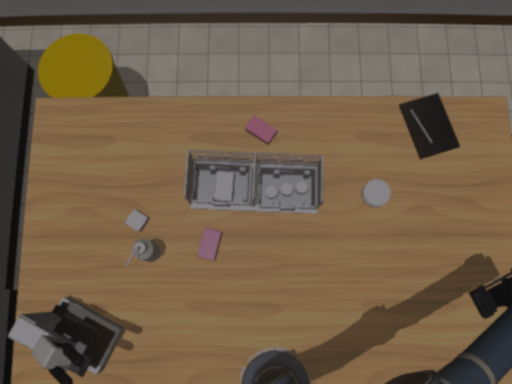

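Top view: the slide-box tray is at about (224,185) in the left bay, and the pot tray is at about (288,188) in the right bay. The things that could be confused are the white box (224,186), which is the one I want, and the pink look-alikes at (262,130) and (209,244). The petri dishes are at (376,193), the bottle at (144,249) and the coverslips at (137,220). The bench right of the stand's front is free.

Run:
```python
from h import *
z=np.load('pics/top_0.npz'); W=cloud('top',z['d'])
for u,v in [(224,185),(288,188),(272,192),(302,186),(376,193),(262,130),(209,244),(137,220),(144,249)]:
    print((u,v),np.nanmedian(W[v-1:v+2,u-1:u+2].reshape(-1,3),0).round(4))
c=cv2.resize(z['im'][140:222,175:335,::-1],None,fx=5,fy=5,interpolation=cv2.INTER_CUBIC); c=cv2.convertScaleAbs(c,alpha=1.3)
s=np.load('pics/scene_0.npz')['im'][165:255,180:370,::-1]
s=cv2.resize(s,(800,int(90*800/190)),interpolation=cv2.INTER_CUBIC)
cv2.imwrite('pics/crop0.png',cv2.resize(np.vstack([c,s]),None,fx=.74,fy=.74,interpolation=cv2.INTER_AREA))
# height map
P=W.reshape(-1,3); P=P[np.isfinite(P).all(1)]
m=(P[:,0]>.45)&(P[:,0]<.85)&(P[:,1]>-.35)&(P[:,1]<.4)&(P[:,2]>.1)&(P[:,2]<.17); Q=P[m]
print(len(Q),Q.min(0),Q.max(0))
r=cv2.minAreaRect(Q[:,:2].astype(np.float32)*1000);print(r)
```

```text
(224, 185) [0.6388 0.1638 0.0458]
(288, 188) [ 0.6264 -0.0478  0.0521]
(272, 192) [0.614  0.0049 0.0485]
(302, 186) [ 0.6335 -0.0942  0.0497]
(376, 193) [ 0.6098 -0.3392  0.0458]
(262, 130) [0.8338 0.0368 0.0328]
(209, 244) [0.4451 0.2109 0.0329]
(137, 220) [0.5248 0.4498 0.0325]
(144, 249) [0.4184 0.3932 0.157 ]
677 [ 0.4502685  -0.15332587  0.10000602] [0.73157466 0.3973981  0.15105075]
((631.8851928710938, 134.09788513183594), (250.82073974609375, 588.8801879882812), 11.839654922485352)
```

View pics/crop0.png

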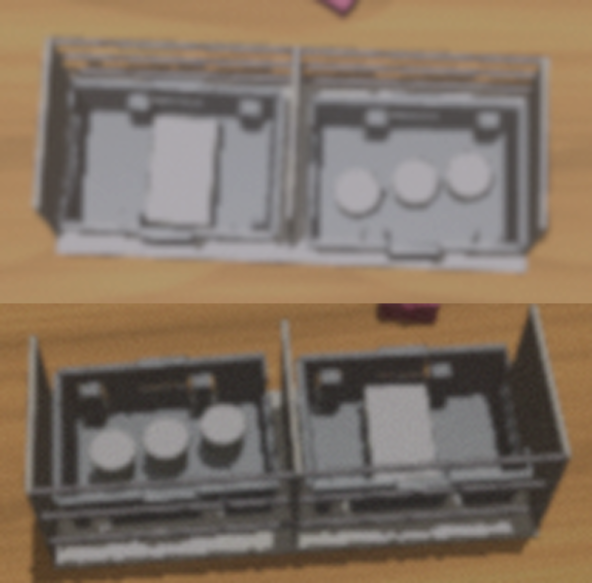

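The crop confirms it: the white box in the left-bay tray spans about (150–218,115–222), the three pots are in the right-bay tray, and neither pink look-alike is inside a tray. Next I'll fit both tray rims.

```bash
cat > fit.py <<'E'
from h import *
from scipy.optimize import least_squares
def rim(W,c,zlo=.066,zhi=.083,L=.188,Wd=.126,th0=-.038,tag=''):
    P=W.reshape(-1,3);P=P[np.isfinite(P).all(1)]
    P=P[(P[:,2]>zlo)&(P[:,2]<zhi)]
    def sd(p,X):
        cc,s=np.cos(p[2]),np.sin(p[2]); d=X-p[:2]
        a=np.stack([cc*d[:,0]+s*d[:,1],-s*d[:,0]+cc*d[:,1]],1) # a0 short (stand x), a1 long (stand y)
        q=np.abs(a)-np.array([Wd/2,L/2])
        return np.linalg.norm(np.maximum(q,0),axis=1)+np.minimum(q.max(1),0),a
    p=np.array([*c,th0])
    for tol in(.02,.012,.008):
        s,a=sd(p,P[:,:2]); m=np.abs(s)<tol
        m&=~((np.abs(a[:,1])<.03)&(np.abs(a[:,0])>.045)) # skip grips
        X=P[m,:2]
        p=least_squares(lambda p:sd(p,X)[0],p,loss='soft_l1',f_scale=.002).x
    print(tag,p.round(4),'n',m.sum(),'rms',np.sqrt(np.mean(sd(p,X)[0]**2)).round(4),'z',np.median(P[m,2]).round(4))
    return p
E
python3 - <<'E'
from fit import *
for n in('top','scene'):
    W=cloud(n,np.load(f'pics/{n}_0.npz')['d'])
    rim(W,(.635,.163),tag=n+' upper'); rim(W,(.628,-.048),tag=n+' lower')
    P=W.reshape(-1,3);P=P[np.isfinite(P).all(1)]
    m=(P[:,2]>.138)&(P[:,2]<.155)&(P[:,0]>.53)&(P[:,0]<.75)&(P[:,1]>-.2)&(P[:,1]<.33);Q=P[m]
    # partitions, 1-D clusters along stand y
    t=-.038
    R=np.array([[np.cos(t),np.sin(t)],[-np.sin(t),np.cos(t)]]);a=Q[:,:2]@R.T
    for lo,hi in((-.25,-.12),(-.02,.1),(.17,.36)):
        k=(a[:,1]>lo)&(a[:,1]<hi); b=a[k]
        if len(b)>5:
            s=np.polyfit(b[:,0],b[:,1],1); print(n,'part',np.median(b,0).round(4),b.min(0).round(4),b.max(0).round(4),'slope',s[0].round(3),np.median(Q[k],0).round(4))
# slide box & pots
W=cloud('top',np.load('pics/top_0.npz')['d'])
m=(W[...,2]>.036)&(W[...,2]<.056)&(abs(W[...,0]-.637)<.05)&(abs(W[...,1]-.163)<.06)
q=W[m];print('box',np.median(q,0).round(4),cv2.minAreaRect(q[:,:2].astype(np.float32)*1000))
E
```

```text
top upper [ 0.6388  0.1713 -0.0535] n 338 rms 0.0034 z 0.0748
top lower [ 0.6247 -0.0444 -0.0271] n 358 rms 0.0032 z 0.075
top part [ 0.6366 -0.124 ] [ 0.568  -0.1281] [ 0.7151 -0.1205] slope 0.002 [ 0.6314 -0.148   0.1436]
top part [0.6806 0.0859] [ 0.5702 -0.02  ] [0.7183 0.0997] slope -0.374 [0.6835 0.0599 0.1421]
top part [0.6837 0.2975] [0.5716 0.172 ] [0.7193 0.3029] slope -0.493 [0.6945 0.2724 0.1424]
scene upper [ 0.6428  0.1716 -0.0571] n 492 rms 0.0034 z 0.0746
scene lower [ 0.6283 -0.0423 -0.0287] n 484 rms 0.0033 z 0.0741
scene part [ 0.6528 -0.1232] [ 0.5695 -0.1264] [ 0.7195 -0.1205] slope -0.005 [ 0.6477 -0.1476  0.1424]
scene part [0.7095 0.0864] [ 0.5716 -0.0179] [0.7232 0.0998] slope -0.335 [0.7123 0.061  0.1418]
scene part [0.7068 0.2995] [0.5735 0.1712] [0.7244 0.3052] slope -0.484 [0.7177 0.2733 0.1415]
box [0.6362 0.1637 0.042 ] ((636.449951171875, 157.60928344726562), (104.5830078125, 98.85057830810547), 88.18152618408203)
```

```bash
cat > go.py <<'E'
import sys
from h import *
from scipy.spatial.transform import Rotation as R
# target x y z, azimuth of tool y (deg): turn in place first, then shift
def plan(x,y,z,psi):
    s=manip.state(); Rc=R.from_rotvec(s['tcp_rot']); a=np.deg2rad(psi)
    yv=np.array([np.cos(a),np.sin(a),0]); zv=np.array([0,0,-1.]); Rt=R.from_matrix(np.stack([np.cross(yv,zv),yv,zv],1))
    rv=(Rc.inv()*Rt).as_rotvec(); d=np.array([x,y,z])-s['ee_pos']; sh=Rt.inv().apply(d)
    n=int(np.ceil(np.linalg.norm(rv)/.148)) or 1; m=int(np.ceil(np.linalg.norm(sh)/.048)) or 1
    print('TURN',n,'rows',(rv/(np.pi/2)/n).round(4),' SHIFT',m,'rows',(sh/.12/m).round(4),'total',(sh/.12).round(3))
    print('t',s['time'],'pos',s['ee_pos'].round(4),'q',s['joint_pos'].round(2),'f',s['ft_force'].round(1),'open',round(s['opening'],4))
if __name__=='__main__': plan(*map(float,sys.argv[1:5]))
E
python3 go.py .574 .175 .25 -2.9
python3 - <<'E'
from h import *
for n in('top','scene'):
    W=cloud(n,np.load(f'pics/{n}_0.npz')['d']); P=W.reshape(-1,3)
    for nm,c in(('u',(.574,.175)),('l',(.561,-.042))):
        m=(abs(P[:,0]-c[0])<.02)&(abs(P[:,1]-c[1])<.018)&(P[:,2]>.067)&(P[:,2]<.083); print(n,nm,m.sum(),P[m].mean(0).round(4),P[m].min(0).round(4),P[m].max(0).round(4))
E
```

```text
TURN 8 rows [-0.0001 -0.0001 -0.0856]  SHIFT 18 rows [ 0.3691  0.1129 -0.0131] total [ 6.643  2.031 -0.236]
t 0.1 pos [ 0.2902 -0.6089  0.2216] q [ 1.1   0.47 -0.05  1.53  0.02  1.14 -0.08] f [-0.   0.5 -0.1] open 0.0874
top u 38 [0.5721 0.1739 0.0744] [0.5666 0.1573 0.0675] [0.577  0.1929 0.0806]
top l 38 [ 0.5583 -0.0425  0.0738] [ 0.5527 -0.0586  0.0675] [ 0.5633 -0.0259  0.08  ]
scene u 53 [0.5748 0.1748 0.0745] [0.5661 0.1592 0.0674] [0.5797 0.1919 0.0801]
scene l 61 [ 0.561  -0.0412  0.074 ] [ 0.5535 -0.0585  0.0674] [ 0.5666 -0.0241  0.0775]
```

{"method": "arm_command", "body": {
  "xyz": [
    [0,0,-0.12],
    [0,0,-0.12],
    [0,0,0],
    [0,0,0],
    [0,0,0],
    [0,0,0],
    [0,0,0],
    [0,0,0]
  ],
  "dr": [
    [0,0,-0.0856],
    [0,0,-0.0856],
    [0,0,-0.0856],
    [0,0,-0.0856],
    [0,0,-0.0856],
    [0,0,-0.0856],
    [0,0,-0.0856],
    [0,0,-0.0856]
  ],
  "claw": 0.5
}}

```text
time: 0.9
ee_pos: [0.2902, -0.609, 0.2507]
tcp_rot: [-2.27, -2.17, -0.001]
ft_force: [0.5, -0.8, -0.2]
opening: 0.0442
grasp_force: 0.0
```

{"method": "arm_command", "body": {
  "xyz": [
    [0.369,0.113,0],
    [0.369,0.113,0],
    [0.369,0.113,0],
    [0.369,0.113,0],
    [0.369,0.113,0],
    [0.369,0.113,0],
    [0.369,0.113,0],
    [0.369,0.113,0],
    [0.369,0.113,0],
    [0.369,0.113,0],
    [0.369,0.113,0],
    [0.369,0.113,0],
    [0.369,0.113,0],
    [0.369,0.113,0],
    [0.369,0.113,0],
    [0.369,0.113,0],
    [0.369,0.113,0],
    [0.369,0.113,0],
    [0,0,0],
    [0,0,0]
  ],
  "dr": [
    [0,0,0],
    [0,0,0],
    [0,0,0],
    [0,0,0],
    [0,0,0],
    [0,0,0],
    [0,0,0],
    [0,0,0],
    [0,0,0],
    [0,0,0],
    [0,0,0],
    [0,0,0],
    [0,0,0],
    [0,0,0],
    [0,0,0],
    [0,0,0],
    [0,0,0],
    [0,0,0],
    [0,0,0],
    [0,0,0]
  ]
}}

```text
time: 2.9
ee_pos: [0.5738, 0.1755, 0.2506]
tcp_rot: [-2.273, -2.167, 0.002]
ft_force: [-0.2, 0.2, 0.3]
opening: 0.0436
grasp_force: 0.0
```

```bash
python3 go.py .5735 .1745 .047 -2.9
```

```text
TURN 1 rows [-0.001   0.0002  0.0019]  SHIFT 5 rows [-0.0017 -0.0004  0.3393] total [-0.008 -0.002  1.696]
t 2.9 pos [0.5738 0.1755 0.2506] q [ 0.14  0.4  -0.68  1.65  0.27  1.18 -0.65] f [-0.2  0.2  0.3] open 0.0436
```

{"method": "arm_command", "body": {
  "xyz": [
    [-0.008,0,0.3],
    [0,0,0.3],
    [0,0,0.3],
    [0,0,0.3],
    [0,0,0.2],
    [0,0,0.15],
    [0,0,0.1],
    [0,0,0.046],
    [0,0,0],
    [0,0,0]
  ],
  "dr": [
    [0,0,0],
    [0,0,0],
    [0,0,0],
    [0,0,0],
    [0,0,0],
    [0,0,0],
    [0,0,0],
    [0,0,0],
    [0,0,0],
    [0,0,0]
  ]
}}

```text
time: 3.9
ee_pos: [0.575, 0.1734, 0.0488]
tcp_rot: [2.277, 2.164, 0.002]
ft_force: [-0.8, -0.2, -0.1]
opening: 0.0434
grasp_force: 0.0
```

{"method": "arm_command", "body": {
  "xyz": [
    [0,0,0],
    [0,0,0],
    [0,0,0],
    [0,0,0],
    [0,0,0],
    [0,0,0],
    [0,0,0],
    [0,0,0]
  ],
  "dr": [
    [0,0,0],
    [0,0,0],
    [0,0,0],
    [0,0,0],
    [0,0,0],
    [0,0,0],
    [0,0,0],
    [0,0,0]
  ],
  "claw": 0,
  "force": 50
}}

```text
time: 4.7
ee_pos: [0.5743, 0.1735, 0.0479]
tcp_rot: [2.277, 2.165, -0.0]
ft_force: [-0.5, 0.1, 0.7]
opening: 0.0097
grasp_force: 50.0
```

{"method": "arm_command", "body": {
  "xyz": [
    [0,0,-0.04],
    [0,0,-0.06],
    [0,0,-0.1],
    [0,0,-0.14],
    [0,0,-0.18],
    [0,0,-0.2],
    [0,0,-0.2],
    [0,0,-0.2],
    [0,0,-0.2],
    [0,0,-0.16],
    [0,0,-0.12],
    [0,0,-0.08],
    [0,0,-0.04],
    [0,0,0],
    [0,0,0]
  ],
  "dr": [
    [0,0,0],
    [0,0,0],
    [0,0,0],
    [0,0,0],
    [0,0,0],
    [0,0,0],
    [0,0,0],
    [0,0,0],
    [0,0,0],
    [0,0,0],
    [0,0,0],
    [0,0,0],
    [0,0,0],
    [0,0,0],
    [0,0,0]
  ]
}}

```text
time: 6.2
ee_pos: [0.5738, 0.1732, 0.2533]
tcp_rot: [-2.276, -2.164, 0.003]
ft_force: [-0.6, 0.7, -4.0]
opening: 0.0094
grasp_force: 50.0
```

```bash
python3 - <<'E'
from fit import *
for n in('top','scene'):
    im,d=grab(n,'1'); W=cloud(n,d)
    rim(W,(.64,.172),.262,.29,tag=n+'u') if n=='top' else rim(W,(.64,.172),.262,.29,tag=n+'u')
    P=W.reshape(-1,3); m=(abs(P[:,0]-.65)<.09)&(abs(P[:,1]-.172)<.1)&(P[:,2]>.18)&(P[:,2]<.295)
    Q=P[m]
    for x in np.arange(.56,.74,.02):
        k=abs(Q[:,0]-x)<.01
        if k.sum()>5: print(n,round(x,2),np.percentile(Q[k,2],[2,50,98]).round(4))
print(manip.state()['ft_force'],manip.state()['moment'])
E
python3 go.py .40 -.35 .26 -2.9
```

```text
topu [ 0.6387  0.1702 -0.0502] n 352 rms 0.0028 z 0.2791
top 0.58 [0.2233 0.2793 0.2851]
top 0.6 [0.2107 0.2441 0.2854]
top 0.62 [0.211  0.2164 0.2828]
top 0.64 [0.2095 0.2158 0.2829]
top 0.66 [0.2102 0.2156 0.2818]
top 0.68 [0.2092 0.2241 0.2825]
top 0.7 [0.2153 0.2717 0.2859]
top 0.72 [0.275  0.2776 0.2789]
sceneu [ 0.6424  0.1706 -0.052 ] n 797 rms 0.0024 z 0.279
scene 0.56 [0.2787 0.2798 0.2813]
scene 0.58 [0.2141 0.2585 0.2823]
scene 0.6 [0.2125 0.2232 0.2815]
scene 0.62 [0.2123 0.2172 0.2807]
scene 0.64 [0.2123 0.2172 0.2801]
scene 0.66 [0.2131 0.2454 0.2807]
scene 0.68 [0.2132 0.2463 0.281 ]
scene 0.7 [0.2123 0.2536 0.2818]
scene 0.72 [0.2484 0.2728 0.2816]
[ 0.90024603  0.24472171 -4.00287241] [ 0.02094928  0.1604303  -0.03630331]
TURN 1 rows [-0.0012  0.0004  0.0002]  SHIFT 12 rows [-0.369  -0.1022 -0.0048] total [-4.428 -1.226 -0.057]
t 6.3 pos [0.5738 0.1732 0.2531] q [ 0.15  0.4  -0.69  1.65  0.27  1.19 -0.65] f [ 0.9  0.2 -4. ] open 0.0098
```

View pics/scene_1.png

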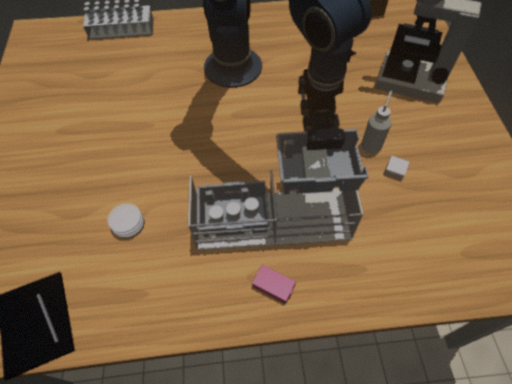

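The picture shows the tray lifted level with its slide box at about (318,160), and the left bay empty. The pot tray is undisturbed.

{"method": "arm_command", "body": {
  "xyz": [
    [-0.089,-0.017,0],
    [-0.222,-0.042,0],
    [-0.31,-0.058,0],
    [-0.399,-0.075,0],
    [-0.399,-0.075,0],
    [-0.399,-0.075,0],
    [-0.399,-0.075,0],
    [-0.399,-0.075,0],
    [-0.399,-0.075,0],
    [-0.399,-0.075,0],
    [-0.399,-0.075,0],
    [-0.31,-0.058,0],
    [-0.222,-0.042,0],
    [-0.089,-0.017,0],
    [0,0,0]
  ],
  "dr": [
    [0,0,0],
    [0,0,0],
    [0,0,0],
    [0,0,0],
    [0,0,0],
    [0,0,0],
    [0,0,0],
    [0,0,0],
    [0,0,0],
    [0,0,0],
    [0,0,0],
    [0,0,0],
    [0,0,0],
    [0,0,0],
    [0,0,0]
  ]
}}

```text
time: 7.8
ee_pos: [0.4463, -0.3543, 0.2537]
tcp_rot: [-2.279, -2.161, 0.001]
ft_force: [-0.3, 0.7, -3.2]
opening: 0.0099
grasp_force: 50.0
```

{"method": "arm_command", "body": {
  "xyz": [
    [0,0,0],
    [0,0,0],
    [0,0,0],
    [0,0,0],
    [0,0,0],
    [0,0,0],
    [0,0,0],
    [0,0,0],
    [0,0,0],
    [0,0,0],
    [0,0,0],
    [0,0,0],
    [0,0,0],
    [0,0,0],
    [0,0,0],
    [0,0,0],
    [0,0,0],
    [0,0,0],
    [0,0,0],
    [0,0,0]
  ],
  "dr": [
    [0,0,0.03],
    [0,0,0.06],
    [0,0,0.084],
    [0,0,0.084],
    [0,0,0.084],
    [0,0,0.084],
    [0,0,0.084],
    [0,0,0.084],
    [0,0,0.084],
    [0,0,0.084],
    [0,0,0.084],
    [0,0,0.084],
    [0,0,0.084],
    [0,0,0.084],
    [0,0,0.084],
    [0,0,0.084],
    [0,0,0.084],
    [0,0,0.084],
    [0,0,0.03],
    [0,0,0]
  ]
}}

```text
time: 9.8
ee_pos: [0.449, -0.35, 0.2543]
tcp_rot: [-2.907, 1.186, -0.001]
ft_force: [-0.5, -0.2, -2.7]
opening: 0.0095
grasp_force: 50.0
```

```bash
python3 go.py .447 -.353 .045 -135;python3 - <<'E'
from h import *
grab('scene','2')
E
```

```text
TURN 1 rows [-0.0011  0.      0.0067]  SHIFT 5 rows [0.0012 0.0059 0.3489] total [0.006 0.029 1.744]
t 9.8 pos [ 0.449  -0.35    0.2543] q [ 0.67  0.27 -0.1   1.75  0.03  1.12 -1.78] f [-0.5 -0.2 -2.7] open 0.0095
```

View pics/scene_2.png

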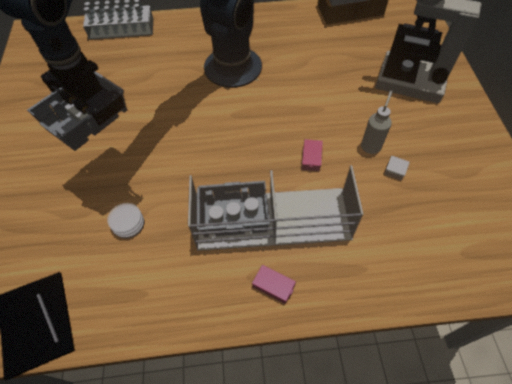

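{"method": "arm_command", "body": {
  "xyz": [
    [0,0,0.1],
    [0,0,0.25],
    [0,0,0.3],
    [0,0,0.3],
    [0,0,0.3],
    [0,0,0.2],
    [0,0,0.12],
    [0,0,0.06],
    [0,0,0.04],
    [0,0,0.03],
    [0,0,0.02],
    [0,0,0.015],
    [0,0,0.01],
    [0,0,0]
  ],
  "dr": [
    [0,0,0],
    [0,0,0],
    [0,0,0],
    [0,0,0],
    [0,0,0],
    [0,0,0],
    [0,0,0],
    [0,0,0],
    [0,0,0],
    [0,0,0],
    [0,0,0],
    [0,0,0],
    [0,0,0],
    [0,0,0]
  ]
}}

```text
time: 11.25
ee_pos: [0.4477, -0.353, 0.045]
tcp_rot: [2.906, -1.193, 0.001]
ft_force: [0.5, 0.7, -3.2]
opening: 0.0096
grasp_force: 50.0
```

{"method": "arm_command", "body": {
  "xyz": [
    [0,0,0.008],
    [0,0,0.008],
    [0,0,0.004],
    [0,0,0]
  ],
  "dr": [
    [0,0,0],
    [0,0,0],
    [0,0,0],
    [0,0,0]
  ]
}}

```text
time: 11.65
ee_pos: [0.4479, -0.3529, 0.0429]
tcp_rot: [2.906, -1.193, 0.001]
ft_force: [-0.9, 1.0, 0.4]
opening: 0.01
grasp_force: 50.0
```

{"method": "arm_command", "body": {
  "xyz": [
    [0,0,0],
    [0,0,0],
    [0,0,0],
    [0,0,0],
    [0,0,0],
    [0,0,-0.1],
    [0,0,-0.2],
    [0,0,-0.3],
    [0,0,-0.3],
    [0,0,-0.3],
    [0,0,-0.3],
    [0,0,0]
  ],
  "dr": [
    [0,0,0],
    [0,0,0],
    [0,0,0],
    [0,0,0],
    [0,0,0],
    [0,0,0],
    [0,0,0],
    [0,0,0],
    [0,0,0],
    [0,0,0],
    [0,0,0],
    [0,0,0]
  ],
  "claw": 0.45
}}

```text
time: 12.85
ee_pos: [0.4504, -0.3548, 0.2291]
tcp_rot: [2.904, -1.192, 0.019]
ft_force: [-0.3, 0.3, 0.6]
opening: 0.039
grasp_force: 0.0
```

{"method": "arm_command", "body": {
  "xyz": [
    [0,0,0],
    [0,0,0],
    [0,0,0],
    [0,0,0],
    [0,0,0],
    [0,0,0],
    [0,0,0],
    [0,0,0],
    [0,0,0],
    [0,0,0],
    [0,0,0],
    [0,0,0],
    [0,0,0],
    [0,0,0],
    [0,0,0],
    [0,0,0],
    [0,0,0],
    [0,0,0],
    [0,0,0],
    [0,0,0]
  ],
  "dr": [
    [0,0,-0.093],
    [0,0,-0.093],
    [0,0,-0.093],
    [0,0,-0.093],
    [0,0,-0.093],
    [0,0,-0.093],
    [0,0,-0.093],
    [0,0,-0.093],
    [0,0,-0.093],
    [0,0,-0.093],
    [0,0,-0.093],
    [0,0,-0.093],
    [0,0,-0.093],
    [0,0,-0.093],
    [0,0,-0.093],
    [0,0,-0.093],
    [0,0,-0.093],
    [0,0,-0.093],
    [0,0,-0.093],
    [0,0,-0.093]
  ]
}}

```text
time: 14.85
ee_pos: [0.4472, -0.3527, 0.2224]
tcp_rot: [-1.496, -2.762, 0.0]
ft_force: [0.4, 0.2, -0.4]
opening: 0.0395
grasp_force: 0.0
```

```bash
python3 - <<'E'
from fit import *
# tray now: own x azimuth 135deg -> short-axis (tray y) azimuth 225 ~ 45deg
for n in('top','scene'):
    im,d=grab(n,'3'); W=cloud(n,d)
    p=rim(W,(.40,-.40),.061,.080,th0=np.deg2rad(45),tag=n)
    P=W.reshape(-1,3); g=p[:2]-.067*np.array([np.cos(p[2]),np.sin(p[2])])
    m=(np.hypot(*(P[:,:2]-g).T)<.022)&(P[:,2]>.062)&(P[:,2]<.08)
    print('grip pred',g.round(4),'seen',P[m].mean(0).round(4),m.sum())
a=np.load('pics/top_3.npz')['im'][150:330,300:512,::-1]; b=np.load('pics/scene_3.npz')['im'][40:220,0:212,::-1]
cv2.imwrite('pics/crop3.png',cv2.resize(np.hstack([a,b]),(800,340)))
E
python3 go.py .353 -.447 .19 45
```

```text
top [ 0.4034 -0.4007  0.8013] n 208 rms 0.0028 z 0.0703
grip pred [ 0.3568 -0.4488] seen [nan nan nan] 0
scene [ 0.404  -0.3996  0.7848] n 381 rms 0.0028 z 0.0692
grip pred [ 0.3566 -0.4469] seen [ 0.3572 -0.4473  0.0679] 64
TURN 2 rows [ 0.     -0.0002 -0.0682]  SHIFT 3 rows [ 0.     -0.3699  0.0897] total [ 0.    -1.11   0.269]
t 14.95 pos [ 0.4472 -0.3528  0.2223] q [ 1.09  0.37 -0.63  1.76  0.24  1.09  0.95] f [ 0.  -0.3 -0.1] open 0.0396<stdin>:8: RuntimeWarning: Mean of empty slice.
  ret = um.true_divide(
```

View pics/crop3.png

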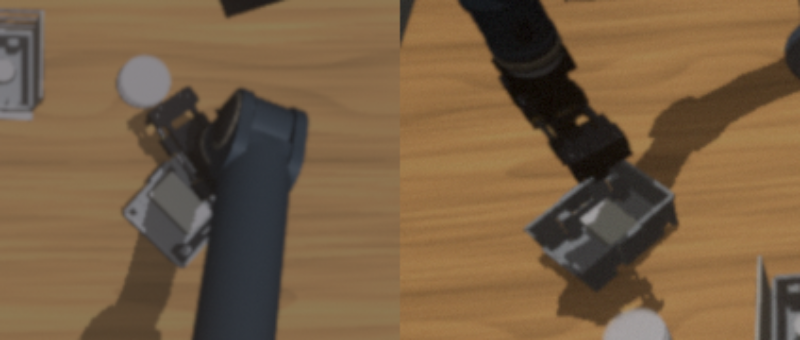

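```bash
python3 go.py .355 -.4478 .043 45.4
```

```text
TURN 2 rows [ 0.     -0.0002 -0.0704]  SHIFT 5 rows [-0.0017 -0.2205  0.2988] total [-0.009 -1.103  1.494]
t 14.95 pos [ 0.4472 -0.3528  0.2223] q [ 1.09  0.37 -0.63  1.76  0.24  1.09  0.95] f [ 0.  -0.3 -0.1] open 0.0396
```

{"method": "arm_command", "body": {
  "xyz": [
    [0,0,0],
    [0,0,0],
    [0,-0.2,0],
    [0,-0.35,0],
    [0,-0.35,0],
    [0,-0.203,0],
    [-0.009,0,0.2],
    [0,0,0.3],
    [0,0,0.3],
    [0,0,0.25],
    [0,0,0.2],
    [0,0,0.12],
    [0,0,0.08],
    [0,0,0.034],
    [0,0,0],
    [0,0,0]
  ],
  "dr": [
    [0,0,-0.0704],
    [0,0,-0.0704],
    [0,0,0],
    [0,0,0],
    [0,0,0],
    [0,0,0],
    [0,0,0],
    [0,0,0],
    [0,0,0],
    [0,0,0],
    [0,0,0],
    [0,0,0],
    [0,0,0],
    [0,0,0],
    [0,0,0],
    [0,0,0]
  ]
}}

```text
time: 16.55
ee_pos: [0.3561, -0.4485, 0.0454]
tcp_rot: [1.191, 2.905, -0.002]
ft_force: [-0.6, 0.4, 0.8]
opening: 0.0392
grasp_force: 0.0
```

```bash
python3 go.py .355 -.4478 .043 45.4
python3 - <<'E'
from fit import *
im,d=grab('scene','4'); W=cloud('scene',d); rim(W,(.40,-.40),.061,.080,th0=.79)
im,d=grab('top','4'); W=cloud('top',d); rim(W,(.40,-.40),.061,.080,th0=.79)
E
```

```text
TURN 1 rows [-0.0002  0.0013  0.0001]  SHIFT 1 rows [ 0.0105 -0.0019  0.0197] total [ 0.011 -0.002  0.02 ]
t 16.55 pos [ 0.3561 -0.4485  0.0454] q [ 1.23  0.58 -0.54  1.91  0.42  0.76  1.25] f [-0.6  0.4  0.8] open 0.0392
 [ 0.4039 -0.3996  0.7878] n 395 rms 0.0028 z 0.0693
 [ 0.4029 -0.4006  0.7996] n 303 rms 0.0028 z 0.0698
```

{"method": "arm_command", "body": {
  "xyz": [
    [0,0,0.013],
    [0,0,0],
    [0,0,0],
    [0,0,0],
    [0,0,0],
    [0,0,0],
    [0,0,0],
    [0,0,0]
  ],
  "dr": [
    [0,0,0],
    [0,0,0],
    [0,0,0],
    [0,0,0],
    [0,0,0],
    [0,0,0],
    [0,0,0],
    [0,0,0]
  ],
  "claw": 0,
  "force": 50
}}

```text
time: 17.45
ee_pos: [0.3552, -0.4483, 0.0429]
tcp_rot: [-1.192, -2.907, 0.001]
ft_force: [-0.4, -0.1, 1.4]
opening: 0.0095
grasp_force: 50.0
```

{"method": "arm_command", "body": {
  "xyz": [
    [0,0,-0.04],
    [0,0,-0.06],
    [0,0,-0.1],
    [0,0,-0.15],
    [0,0,-0.2],
    [0,0,-0.25],
    [0,0,-0.25],
    [0,0,-0.25],
    [0,0,-0.2],
    [0,0,-0.15],
    [0,0,-0.08],
    [0,0,-0.04],
    [0,0,0],
    [0,0,0]
  ],
  "dr": [
    [0,0,0],
    [0,0,0],
    [0,0,0],
    [0,0,0],
    [0,0,0],
    [0,0,0],
    [0,0,0],
    [0,0,0],
    [0,0,0],
    [0,0,0],
    [0,0,0],
    [0,0,0],
    [0,0,0],
    [0,0,0]
  ]
}}

```text
time: 18.85
ee_pos: [0.3549, -0.4475, 0.2542]
tcp_rot: [-1.191, -2.905, -0.001]
ft_force: [-0.6, -0.0, -3.9]
opening: 0.0094
grasp_force: 50.0
```

```bash
python3 go.py .5597 -.042 .26 -2
```

```text
TURN 6 rows [-0.0001 -0.0002  0.0878]  SHIFT 10 rows [ 0.3437  0.1588 -0.0048] total [ 3.437  1.588 -0.048]
t 18.85 pos [ 0.3549 -0.4475  0.2542] q [ 1.34  0.34 -0.65  1.72  0.22  1.16  1.41] f [-0.6 -0.  -3.9] open 0.0094
```

{"method": "arm_command", "body": {
  "xyz": [
    [0,0,0],
    [0,0,0],
    [0,0,0],
    [0,0,0],
    [0,0,0],
    [0,0,0],
    [0,0,0],
    [0,0,0],
    [0,0,0]
  ],
  "dr": [
    [0,0,0.035],
    [0,0,0.07],
    [0,0,0.07],
    [0,0,0.07],
    [0,0,0.07],
    [0,0,0.07],
    [0,0,0.07],
    [0,0,0.07],
    [0,0,0]
  ]
}}

```text
time: 19.75
ee_pos: [0.355, -0.4474, 0.254]
tcp_rot: [-2.254, -2.184, -0.0]
ft_force: [0.5, -0.3, -4.3]
opening: 0.0098
grasp_force: 50.0
```

{"method": "arm_command", "body": {
  "xyz": [
    [0.103,0.048,0],
    [0.206,0.095,0],
    [0.309,0.143,0],
    [0.361,0.167,0],
    [0.361,0.167,0],
    [0.361,0.167,0],
    [0.361,0.167,0],
    [0.361,0.167,0],
    [0.361,0.167,0],
    [0.309,0.143,0],
    [0.206,0.095,0],
    [0.137,0.063,0],
    [0,0,0],
    [0,0,0]
  ],
  "dr": [
    [0,0,0],
    [0,0,0],
    [0,0,0],
    [0,0,0],
    [0,0,0],
    [0,0,0],
    [0,0,0],
    [0,0,0],
    [0,0,0],
    [0,0,0],
    [0,0,0],
    [0,0,0],
    [0,0,0],
    [0,0,0]
  ]
}}

```text
time: 21.15
ee_pos: [0.5584, -0.0412, 0.2548]
tcp_rot: [-2.253, -2.188, 0.002]
ft_force: [-1.2, -0.6, -3.4]
opening: 0.0097
grasp_force: 50.0
```

```bash
cat > see.py <<'E'
import sys
from fit import *
tag=sys.argv[1]; s=manip.state(); z=s['ee_pos'][2]+.026
for n in('top','scene'):
    im,d=grab(n,tag); W=cloud(n,d)
    rim(W,(s['ee_pos'][0]+.066,s['ee_pos'][1]),z-.012,z+.012,tag=n+' held',th0=-.03)
    rim(W,(.6265,-.0434),.064,.083,tag=n+' lower',th0=-.03)
a=np.load(f'pics/top_{tag}.npz')['im'][120:240,200:360,::-1]; b=np.load(f'pics/scene_{tag}.npz')['im'][150:270,160:320,::-1]
cv2.imwrite(f'pics/crop{tag}.png',cv2.resize(np.hstack([a,b]),(800,300)))
E
python3 see.py 5; python3 go.py .5597 -.042 .26 -1.8
```

```text
top held [ 0.6238 -0.0455 -0.0208] n 310 rms 0.0029 z 0.2811
top lower [ 0.6221 -0.0475 -0.0387] n 58 rms 0.0022 z 0.0744
scene held [ 0.6266 -0.0456 -0.0306] n 724 rms 0.0026 z 0.2812
scene lower [ 0.6311 -0.042  -0.0302] n 258 rms 0.0025 z 0.0739
TURN 1 rows [-0.0008  0.0005 -0.0009]  SHIFT 1 rows [ 0.0086  0.0106 -0.0433] total [ 0.009  0.011 -0.043]
t 21.25 pos [ 0.5584 -0.043   0.2548] q [ 0.56  0.33 -0.71  1.74  0.23  1.16 -0.25] f [-0.4 -0.5 -3.1] open 0.0097
```

View pics/crop5.png

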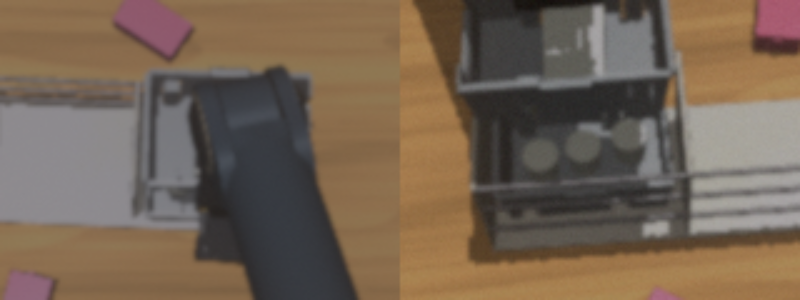

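The crop shows the held tray, slide box inside, centred above the pot tray, whose pots are upright. I'll correct by about 1.3 mm in x and 2 mm in y, then lower it to just above the rim and measure again.

{"method": "arm_command", "body": {
  "xyz": [
    [0.016,0.011,0.05],
    [0,0,0.1],
    [0,0,0.15],
    [0,0,0.2],
    [0,0,0.2],
    [0,0,0.15],
    [0,0,0.1],
    [0,0,0.05],
    [0,0,0],
    [0,0,0],
    [0,0,0]
  ],
  "dr": [
    [0,0,0],
    [0,0,0],
    [0,0,0],
    [0,0,0],
    [0,0,0],
    [0,0,0],
    [0,0,0],
    [0,0,0],
    [0,0,0],
    [0,0,0],
    [0,0,0]
  ]
}}

```text
time: 22.35
ee_pos: [0.5613, -0.0399, 0.1362]
tcp_rot: [2.255, 2.185, 0.002]
ft_force: [-1.3, 0.0, -3.4]
opening: 0.0099
grasp_force: 50.0
```

```bash
python3 see.py 6; python3 see.py 6b; python3 go.py .5597 -.042 .099 -1.8
```

```text
top held [ 0.6266 -0.0444 -0.021 ] n 275 rms 0.0026 z 0.1627
top lower [ 0.6201 -0.0511 -0.0678] n 66 rms 0.0026 z 0.074
scene held [ 0.6295 -0.0432 -0.0263] n 585 rms 0.0029 z 0.1624
scene lower [ 0.631  -0.0468 -0.028 ] n 199 rms 0.0028 z 0.0742
top held [ 0.6263 -0.0444 -0.0212] n 272 rms 0.0026 z 0.1624
top lower [ 0.6197 -0.0506 -0.0768] n 70 rms 0.0025 z 0.075
scene held [ 0.6292 -0.0432 -0.0264] n 581 rms 0.0029 z 0.1623
scene lower [ 0.6309 -0.0469 -0.0309] n 200 rms 0.0029 z 0.074
TURN 1 rows [ 0.0006  0.0001 -0.0003]  SHIFT 1 rows [-0.0168 -0.0087  0.306 ] total [-0.017 -0.009  0.306]
t 22.55 pos [ 0.5608 -0.04    0.1357] q [ 0.5   0.46 -0.66  1.87  0.35  0.93 -0.35] f [-0.2  0.5 -3.1] open 0.0094
```

{"method": "arm_command", "body": {
  "xyz": [
    [0.004,-0.011,0.02],
    [0,0,0.03],
    [0,0,0.03],
    [0,0,0.03],
    [0,0,0.03],
    [0,0,0.02],
    [0,0,0],
    [0,0,0]
  ],
  "dr": [
    [0,0,0.0025],
    [0,0,0],
    [0,0,0],
    [0,0,0],
    [0,0,0],
    [0,0,0],
    [0,0,0],
    [0,0,0]
  ]
}}

```text
time: 23.35
ee_pos: [0.5593, -0.0395, 0.116]
tcp_rot: [2.261, 2.181, 0.0]
ft_force: [0.3, -0.4, -3.6]
opening: 0.0097
grasp_force: 50.0
```

```bash
python3 see.py 7;  python3 go.py .5597 -.042 .102 -1.8
```

```text
top held [ 0.6249 -0.0451 -0.0187] n 300 rms 0.0032 z 0.1425
top lower [ 0.6192 -0.0582 -0.0532] n 198 rms 0.0041 z 0.0767
scene held [ 0.6274 -0.0459 -0.0295] n 664 rms 0.0038 z 0.1424
scene lower [ 0.6317 -0.055  -0.0188] n 369 rms 0.0036 z 0.0762
TURN 1 rows [ 0.0003  0.0001 -0.0027]  SHIFT 1 rows [-0.0208  0.0032  0.1181] total [-0.021  0.003  0.118]
t 23.45 pos [ 0.5594 -0.0395  0.1162] q [ 0.49  0.48 -0.64  1.89  0.37  0.89 -0.37] f [-0.1 -0.  -3.5] open 0.0096
```

{"method": "arm_command", "body": {
  "xyz": [
    [0,0,0.01],
    [0,0,0.01],
    [0,0,0.01],
    [0,0,0]
  ],
  "dr": [
    [0,0,0],
    [0,0,0],
    [0,0,0],
    [0,0,0]
  ]
}}

```text
time: 23.85
ee_pos: [0.559, -0.0395, 0.1122]
tcp_rot: [-2.261, -2.181, 0.001]
ft_force: [0.5, -0.1, -3.7]
opening: 0.0095
grasp_force: 50.0
```

{"method": "arm_command", "body": {
  "xyz": [
    [0,0,0.01],
    [0,0,0.01],
    [0,0,0.01],
    [0,0,0]
  ],
  "dr": [
    [0,0,0],
    [0,0,0],
    [0,0,0],
    [0,0,0]
  ]
}}

```text
time: 24.25
ee_pos: [0.559, -0.0395, 0.1086]
tcp_rot: [-2.261, -2.181, 0.0]
ft_force: [-0.4, 0.2, -3.4]
opening: 0.0097
grasp_force: 50.0
```

{"method": "arm_command", "body": {
  "xyz": [
    [0,0,0.01],
    [0,0,0.01],
    [0,0,0.01],
    [0,0,0]
  ],
  "dr": [
    [0,0,0],
    [0,0,0],
    [0,0,0],
    [0,0,0]
  ]
}}

```text
time: 24.65
ee_pos: [0.5591, -0.0395, 0.105]
tcp_rot: [-2.261, -2.181, 0.001]
ft_force: [0.9, -0.3, -3.0]
opening: 0.0098
grasp_force: 50.0
```

{"method": "arm_command", "body": {
  "xyz": [
    [0,0,0.01],
    [0,0,0.01],
    [0,0,0],
    [0,0,0]
  ],
  "dr": [
    [0,0,0],
    [0,0,0],
    [0,0,0],
    [0,0,0]
  ]
}}

```text
time: 25.05
ee_pos: [0.5592, -0.0395, 0.1028]
tcp_rot: [2.261, 2.181, -0.0]
ft_force: [-0.2, 0.2, -3.8]
opening: 0.0098
grasp_force: 50.0
```

Foot at about 0.060, so the ledges are within 1–2 mm.

{"method": "arm_command", "body": {
  "xyz": [
    [0,0,0.005],
    [0,0,0.005],
    [0,0,0],
    [0,0,0]
  ],
  "dr": [
    [0,0,0],
    [0,0,0],
    [0,0,0],
    [0,0,0]
  ]
}}

```text
time: 25.45
ee_pos: [0.5592, -0.0395, 0.1019]
tcp_rot: [2.261, 2.181, -0.0]
ft_force: [-2.7, 0.6, 0.5]
opening: 0.0096
grasp_force: 50.0
```

{"method": "arm_command", "body": {
  "xyz": [
    [0,0,0.005],
    [0,0,0.004],
    [0,0,0],
    [0,0,0]
  ],
  "dr": [
    [0,0,0],
    [0,0,0],
    [0,0,0],
    [0,0,0]
  ]
}}

```text
time: 25.85
ee_pos: [0.5592, -0.0395, 0.1018]
tcp_rot: [2.26, 2.181, -0.001]
ft_force: [-5.4, -0.6, 9.0]
opening: 0.0098
grasp_force: 50.0
```

{"method": "arm_command", "body": {
  "xyz": [
    [0,0,-0.007],
    [0,0,0],
    [0,0,0]
  ],
  "dr": [
    [0,0,0],
    [0,0,0],
    [0,0,0]
  ]
}}

```text
time: 26.15
ee_pos: [0.5592, -0.0395, 0.1018]
tcp_rot: [2.261, 2.181, -0.0]
ft_force: [-4.0, 0.3, 6.1]
opening: 0.0093
grasp_force: 50.0
```

{"method": "arm_command", "body": {
  "xyz": [
    [0,0,0],
    [0,0,0],
    [0,0,0],
    [0,0,0],
    [0,0,0],
    [0,0,0]
  ],
  "dr": [
    [0,0,0],
    [0,0,0],
    [0,0,0],
    [0,0,0],
    [0,0,0],
    [0,0,0]
  ],
  "claw": 0.4
}}

```text
time: 26.75
ee_pos: [0.5593, -0.0395, 0.1013]
tcp_rot: [2.261, 2.181, 0.0]
ft_force: [-1.1, -0.3, 0.2]
opening: 0.0344
grasp_force: 0.0
```

{"method": "arm_command", "body": {
  "xyz": [
    [0,0,-0.05],
    [0,0,-0.1],
    [0,0,-0.2],
    [0,0,-0.3],
    [0,0,-0.3],
    [0,0,-0.3],
    [-0.2,-0.2,0],
    [-0.35,-0.1,0],
    [-0.35,-0.1,0],
    [-0.35,-0.1,0],
    [-0.35,-0.1,0],
    [-0.35,-0.1,0],
    [-0.35,-0.1,0],
    [-0.35,-0.1,0],
    [0,0,0],
    [0,0,0]
  ],
  "dr": [
    [0,0,0],
    [0,0,0],
    [0,0,0],
    [0,0,0],
    [0,0,0],
    [0,0,0],
    [0,0,0],
    [0,0,0],
    [0,0,0],
    [0,0,0],
    [0,0,0],
    [0,0,0],
    [0,0,0],
    [0,0,0],
    [0,0,0],
    [0,0,0]
  ]
}}

```text
time: 28.35
ee_pos: [0.4396, -0.3543, 0.2521]
tcp_rot: [2.263, 2.178, 0.001]
ft_force: [0.5, 0.5, -0.2]
opening: 0.0345
grasp_force: 0.0
```

Run:
```python
from fit import *
for n in('top','scene'):
    im,d=grab(n,'9'); W=cloud(n,d)
    # level check: rim z around perimeter
    p=rim(W,(.6265,-.0434),.117,.137,tag=n+' upper',th0=-.03)
    P=W.reshape(-1,3);P=P[np.isfinite(P).all(1)]; d2=P[:,:2]-p[:2]; c,s=np.cos(p[2]),np.sin(p[2])
    a=np.stack([c*d2[:,0]+s*d2[:,1],-s*d2[:,0]+c*d2[:,1]],1)
    m=(P[:,2]>.119)&(P[:,2]<.138)&(abs(a[:,0])<.068)&(abs(a[:,1])<.098)&((abs(a[:,0])>.058)|(abs(a[:,1])>.088))
    A=np.c_[a[m],np.ones(m.sum())]; k=np.linalg.lstsq(A,P[m,2],rcond=None)[0]; print('tilt,z',k.round(4))
    k=(abs(a[:,0])<.03)&(abs(a[:,1])<.02); print('box top',np.median(P[k],0).round(4))
a=np.load('pics/top_9.npz')['im'][120:240,200:360,::-1]; b=np.load('pics/scene_9.npz')['im'][150:270,160:320,::-1]
cv2.imwrite('pics/crop9.png',cv2.resize(np.hstack([a,b]),(800,300)))
```

```text
top upper [ 0.6237 -0.0444 -0.0352] n 370 rms 0.0032 z 0.1287
tilt,z [-0.0119  0.0009  0.1288]
box top [ 0.6241 -0.045   0.0961]
scene upper [ 0.627  -0.0446 -0.0296] n 627 rms 0.0035 z 0.1283
tilt,z [0.0115 0.0076 0.1275]
box top [ 0.6277 -0.0445  0.0959]
```

View pics/crop9.png

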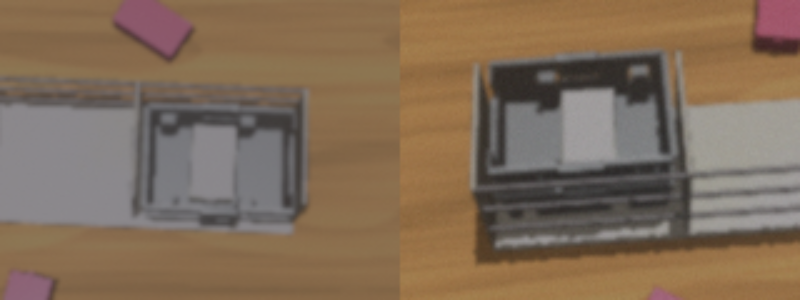

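The slide-box tray is level on the pot tray: rim at about 0.129 m, which is the stacked height. The box is flat in the middle, at about (213,165) in the crop, and the gripper is clear.

```bash
python3 -c "
from cell import manip
print(manip.sign_off())"
```

```text
the job is handed in; nothing more can be done
None
```

The slide-box tray, turned end for end, is stacked level on the pot tray's ledges with the gripper clear, and I handed the job in at about 28 s; the hand-in returned no verdict, and the pots below can't be seen in the last pictures.

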